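# Nest three rinsing baskets on one sprung hook

### The job

Hang the three rinsing baskets on the hook stand's one rod, nested inside each other: the large one (red grip) first, then the medium (yellow), then the small (blue). Lower each until you feel it settle on the rod, slide it gently back until it butts against the orange collar or the basket before it, and let it go, resting there, before fetching the next. Never drop a basket, even by a few millimetres, force the sprung hook, tip the baskets or disturb the other things on the bench.

Things in the scene. Friction and masses are not known exactly. Their poses are not given: they have to be found in the camera images.
- large: loose steel dip basket, about 350 g: round flat bowl 172 mm across, 50 mm tall, with a rigid wire bail arching over it in its y-z plane. Origin: centre of the underside, z up; a half turn about z looks the same. On top a steel hub and an upright red grip tab, 10 mm thick (x), 24 mm wide (y), 167 to 210 mm above the underside: pinch it across y, about 191 mm up
- medium: loose steel dip basket, about 220 g: round flat bowl 106 mm across, 40 mm tall, with a rigid wire bail arching over it in its y-z plane. Origin: centre of the underside, z up; a half turn about z looks the same. On top a steel hub and an upright yellow grip tab, 10 mm thick (x), 24 mm wide (y), 153 to 196 mm above the underside: pinch it across y, about 177 mm up
- small: loose steel dip basket, about 120 g: round flat bowl 40 mm across, 30 mm tall, with a rigid wire bail arching over it in its y-z plane. Origin: centre of the underside, z up; a half turn about z looks the same. On top a steel hub and an upright blue grip tab, 10 mm thick (x), 24 mm wide (y), 139 to 182 mm above the underside: pinch it across y, about 163 mm up
- large_saddle (a point): saddle point of the large basket, 150 mm above its underside's centre: the rod's axis passes here along x when it hangs. The hub is 20 mm long in x; below, an inverted V along x centres itself on the rod (lips 5 mm below this point, 11 mm to each side). Hub top 17 mm above this point, tab top 60 mm
- medium_saddle (a point): saddle point of the medium basket, 136 mm above its underside's centre: the rod's axis passes here along x when it hangs. The hub is 20 mm long in x; below, an inverted V along x centres itself on the rod (lips 5 mm below this point, 11 mm to each side). Hub top 17 mm above this point, tab top 60 mm
- small_saddle (a point): saddle point of the small basket, 122 mm above its underside's centre: the rod's axis passes here along x when it hangs. The hub is 20 mm long in x; below, an inverted V along x centres itself on the rod (lips 5 mm below this point, 11 mm to each side). Hub top 17 mm above this point, tab top 60 mm
- stand: fixed hook stand; origin on the bench under the axis of its steel post (20 mm thick, 266 mm tall; foot plate behind it). A level round aluminium rod, 10 mm thick, points along the stand's -x above y = 0, held by a black clamp on the post. More than 20 N in all on the stand, basket weights included, or 15 N between two baskets, is too much
- stand_home (a point): point on the bench (fixed to the stand, 117 mm in front of the post) under where the large basket's saddle point hangs when it just touches the free orange collar. Touching hubs hang 20 mm apart, so medium and small hang 20 and 40 mm nearer the rod's end. The collar (28 mm across, on the rod) gives 1 mm per 0.6 N, up to 10 mm further back
- stand_end (a point): point on the bench under the rod's turned-up free end, 195 mm in front of the post. The end spans 5 mm to each side of it and stands 15 mm above the rod's axis: bring each hub in over it, the bowl below the rod
- stand_foot (a point): point on the bench under the middle of the rod, 152 mm in front of the post. The rod's height is NOT measured: the clamp is set anywhere so that the empty rod's axis is 170 to 230 mm above the bench; feel for it. The rod is sprung, sinking 1 mm per 3 N. Nested, each underside hangs 14 mm above the one around it: come in over the rim, lower no more than 8 mm short of home
- beaker: bystander: empty glass beaker, 66 mm across, 85 mm tall; origin centre of underside; leave alone
- wash_bottle: bystander: clear plastic bottle, 60 mm across, 130 mm tall; origin centre of underside; leave alone
- tip_box: bystander: blue box of pipette tips, 88 x 123 x 65 mm; origin centre of underside; leave alone
- mouse: bystander: black computer mouse, 105 x 60 x 30 mm; origin centre of underside; leave alone
- mug: bystander: blue mug, 80 mm across, 90 mm tall; origin centre of underside; leave alone
- jar: bystander: amber glass jar, 54 mm across, 70 mm tall; origin centre of underside; leave alone

How it is judged:
On the way, in this order (a step that is already met when the one before it is completed fails the run):
1. the large basket hangs on the rod, home against the collar, and is let go (contact force between large and stand above 0.4 N and y of large_saddle in the frame of stand between -0.008 and 0.008 m and angle between large's own z axis and vertical below 0.12 rad and contact force between the fingers and large below 0.1 N and linear speed of large below 0.03 m/s and x of large_saddle in the frame of stand between -0.121 and -0.1 m and height (world z) of large above 0.006 m), for 0.2 s.
2. the medium basket hangs on the rod, nested in the large one and home against it, and is let go (contact force between medium and stand above 0.4 N and y of medium_saddle in the frame of stand between -0.008 and 0.008 m and angle between medium's own z axis and vertical below 0.12 rad and contact force between the fingers and medium below 0.1 N and linear speed of medium below 0.03 m/s and horizontal distance between medium_saddle and large_saddle below 0.024 m and x of medium_saddle in the frame of stand below -0.117 m and z of medium in the frame of large above 0.009 m), for 0.2 s.
3. the small basket hangs on the rod, nested in the medium one and home against it, and is let go (contact force between small and stand above 0.4 N and y of small_saddle in the frame of stand between -0.008 and 0.008 m and angle between small's own z axis and vertical below 0.12 rad and contact force between the fingers and small below 0.1 N and linear speed of small below 0.03 m/s and horizontal distance between small_saddle and medium_saddle below 0.024 m and x of small_saddle in the frame of stand below -0.137 m and z of small in the frame of medium above 0.009 m), for 0.2 s.
At the end, for the whole second after the job is handed in: All three baskets hang let go and still on the rod, upright within 7 degrees, within 8 mm of its line; the large at most 4 mm short of the free collar and clear of the bench, medium and small nested in front with hub gaps under 4 mm, each underside 9 mm or more above the one around it (all of step 1 and all of step 2 and all of step 3); the robot touches nothing.
It fails at once if a basket that the fingers do not hold moves faster than 0.27 m/s (dropped by about 4 mm or more, or knocked) ((contact force between the fingers and large below 0.1 N and linear speed of large above 0.27 m/s) or (contact force between the fingers and medium below 0.1 N and linear speed of medium above 0.27 m/s) or (contact force between the fingers and small below 0.1 N and linear speed of small above 0.27 m/s)).
It fails at once if the hook stand is loaded with more than 20 N in all, weights included (contact force between stand and anything else above 20 N).
It fails at once if two baskets are pressed together with more than 15 N (contact force between large and medium above 15 N or contact force between any of medium, large and small above 15 N).
It fails at once if a basket is tipped by more than 40 degrees (angle between any of large, medium, small's own z axis and vertical above 0.7 rad).
It fails at once if another thing on the bench is moved by more than 30 mm (distance of any of beaker, wash_bottle, tip_box, mouse, mug, jar from where it was at the start of the episode above 0.03 m).
It also fails if it takes over 72 s, if anything falls off the work surface, if the arm or the gripper's body presses on something with over 40 N, if the wrist force passes 120 N, or if a joint passes its speed limit or range.

### The arm

A 7-joint arm with a two-finger parallel gripper is mounted at the origin on the work surface. World frame = base frame: x ahead of the robot, y to its left, z up, the work surface at z = 0. Lengths are in m, angles in rad, forces in N, time in s.
With the tool pointing down it reaches from about 0.425 to 0.925 m from the base axis. Payload 6.8 kg.
Tool frame: the origin (TCP) lies midway between the tips of the shut fingers; the grasp point (between the pads) lies bot.grip_point_offset behind it (bot.grip_point_offset is the distance from the TCP to the grasp point, in m); z points along the fingers, y is the line along which they close (so a half turn about z gives the same grasp; the last joint's range is limited). The gripper opens to 85 mm and grips with 20 to 120 N. Pads are 22 mm wide; open, the fingers measure 114 mm over their backs; the gripper's body (76 mm by 85 mm) begins 54 mm behind the grasp point. The pads swing forward as they close: fully open they stand 13 mm farther back than shut.
Start: joints at [-1.451, 0.477, 0.022, 1.555, -0.011, 1.109, -0.083], TCP at [0.152, 0.658, 0.231] pointing down, gripper open.
Joint ranges: [-2.96, 2.96], [-0.34, 2.1], [-1.41, 1.46], [0.24, 2.44], [-1.37, 4.51], [0.17, 1.92], [-2.96, 2.96]. Speed limits (rad/s): [2.39, 2.39, 3.14, 3.14, 3.14, 3.14, 3.14].

### API

Orientations are given as a unit quaternion [w, x, y, z].
In Python, from station import get_obs, cams, job, bot gives the robot as it stands.
- The arm moves only by the tool arm_command, never from a script. Its argument "rows" is a list that holds one entry, the list of rows, each a list of 5 numbers: the finger opening in mm, from 0 to 85.4, then the shift along the world's x, y, z in units of 60 mm (1.0 is 60 mm), then the turn about the world's z in units of 0.08 rad (1.0 is 0.08 rad). In form: [[[grip, x, y, z, turn], ...]]. A call has exactly 10 rows; each row shifts and turns the commanded pose from where the row before left it; what a row does not reach is not made up. A row lasts 1/8 s, in which the tool goes at most 62.5 mm and 10.7 degrees, less where a joint would pass 70% of its speed; a pose out of reach is approached as far as the arm can. A call with a number of a shift or a turn outside -1 to 1 is refused whole. A call with a gripper value outside its range is refused whole. The fingers move at their own pace and stop on an object; "newtons" is the grip in N (left out, the last holds). Time passes only in rows, so rows that do not move let the fingers close, or fill a call up. It gives the time, the measured TCP pose, the force, the opening and the grip force at its end, in the units of the state.
- get_obs(): the state, without advancing time (a new reading comes with each control period).
- cams.read_camera(name): name is "side" or "top"; returns the picture (400x640x3 uint8, red, green, blue); there is no depth.
- cams.camera_params(name): a dict with "K" (3x3 intrinsics, pixels), "extrinsics" (4x4, takes a point from camera to world coordinates). Camera axes: x right, y down, z forward; pixel columns grow to the right and rows downward; lengths in m; the calibration is good to about 2 mm. A picture is of the moment at which its call begins. camera_params takes no time and is no camera call.
- job.hand_in(): hands the job in; it is judged then, once.
The state is a dict: "t": time; "q": joint angles; "joint_vel": joint speeds; "joint_torque": joint torques, N m; "eef_pos": TCP position; "tool_rot": TCP orientation; "contact_force": force on the tool from outside, world axes, zero at the start; "torque": the same for the moment, N m; "gripper_width": opening from 0.0 (shut) to 1.0 (fully open); "grasp_force": force on a finger pad.
Only numpy, scipy, OpenCV 4.12 (cv2) and the standard library are available. Lean on these libraries where they do the work, as an engineer would, in place of code of your own. Each camera call takes 0.05 s, during which the arm holds its last target. There are 200 camera calls.

## Working session

There is one attempt and no reset: what is moved stays moved. The work goes in short steps, Python scripts to look and compute and a tool call to move; the robot and the scene stay as the last step left them, time stands still between calls to the robot, and variables do not carry over. Pictures are saved under pics/ and viewed, at most 10 in all, crops included, and the job is handed in when it is done.

Besides the shell and the picture viewer there is one more tool, called after "Request:" as name(argument=value, ...) on one line, values as JSON. arm_command: Moves the arm, as the interface text tells. Its arguments: {"type":"object","properties":{"rows":{"type":"array"},"newtons":{"type":"number"}},"required":["rows"]}

```bash
mkdir -p pics; cat > h.py <<'E'
import numpy as np, cv2
from station import get_obs, cams, job, bot
def snap(n,f):
    im=cams.read_camera(n); cv2.imwrite(f'pics/{f}.png',cv2.cvtColor(im,cv2.COLOR_RGB2BGR)); return im
def at_z(n,u,v,z):
    p=cams.camera_params(n);K=np.array(p['K']);E=np.array(p['extrinsics'])
    d=E[:3,:3]@np.linalg.inv(K)@[u,v,1.];o=E[:3,3]
    return o+d*(z-o[2])/d[2]
def proj(n,X):
    p=cams.camera_params(n);K=np.array(p['K']);E=np.linalg.inv(np.array(p['extrinsics']))
    c=E[:3,:3]@np.array(X)+E[:3,3]; c=K@c; return c[:2]/c[2]
E
python3 - <<'E'
from h import *
snap('top','t1');snap('side','s1')
o=get_obs();print({k:o[k] for k in('t','eef_pos','tool_rot','contact_force','gripper_width')},bot.grip_point_offset)
for n in('top','side'):
    p=cams.camera_params(n);print(n,np.round(p['K'],1).tolist(),np.round(p['extrinsics'],3).tolist())
E
```

```text
{'t': 0.1, 'eef_pos': array([0.15232388, 0.65702995, 0.23041207]), 'tool_rot': array([-1.88190397e-05,  1.13627165e-01,  9.93523107e-01, -8.38196934e-04]), 'contact_force': array([-0.30248534, -1.1064796 ,  0.25915347]), 'gripper_width': 0.9974344379741027} 0.0187
top [[383.1, 0.0, 321.8], [0.0, 383.1, 200.5], [0.0, 0.0, 1.0]] [[0.004, -0.991, 0.136, 0.465], [-1.0, -0.005, -0.011, 0.011], [0.012, -0.136, -0.991, 1.264], [0.0, 0.0, 0.0, 1.0]]
side [[397.9, 0.0, 316.2], [0.0, 397.9, 199.2], [0.0, 0.0, 1.0]] [[0.89, -0.337, 0.307, 0.278], [-0.455, -0.635, 0.625, -0.697], [-0.016, -0.696, -0.718, 0.927], [0.0, 0.0, 0.0, 1.0]]
```

View pics/t1.png

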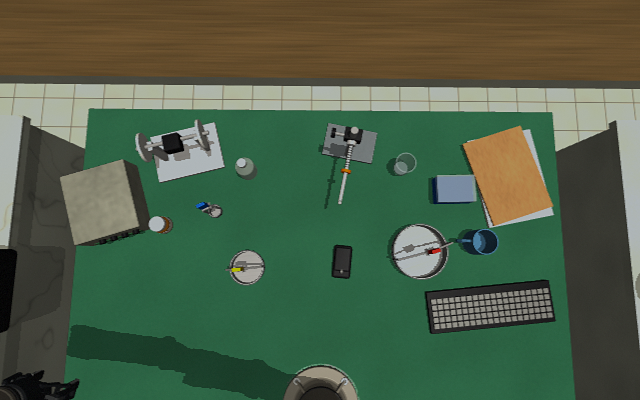

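View pics/s1.png

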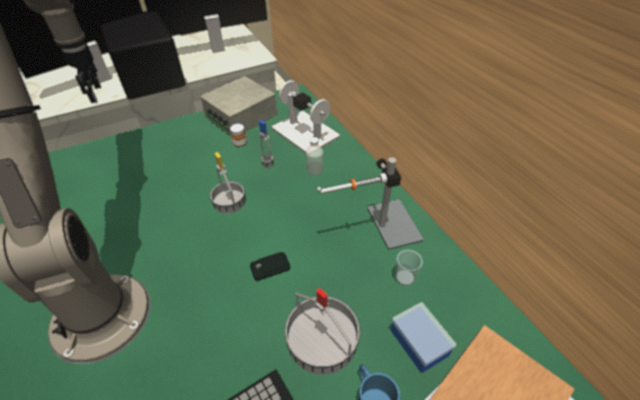

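The top picture shows the large basket at about (420,251) with its red tab at (433,251). The medium's yellow tab is at (236,269) and the small's blue tab at (202,206). The rod runs from (340,203) to its post at (352,135), and the collar is at (346,171). I'll segment the colours and zoom in once.

```bash
python3 - <<'E'
from h import *
T=cv2.imread('pics/t1.png');S=cv2.imread('pics/s1.png')
def crop(I,x,y,w,h):
    return cv2.resize(I[y:y+h,x:x+w],(400,300),interpolation=cv2.INTER_CUBIC)
cv2.imwrite('pics/m1.png',np.vstack([np.hstack([crop(T,380,215,80,60),crop(T,210,237,80,60)]),np.hstack([crop(T,180,185,60,45),crop(T,300,120,120,90)])]))
# colours
rng={'red':([0,120,80],[8,255,255],.1885,.210),'yellow':([22,120,120],[34,255,255],.1745,.196),'blue':([105,150,80],[125,255,255],.1605,.182),'orange':([8,170,150],[18,255,255],.2,.2)}
box={'top':{'red':(420,240,450,262),'yellow':(222,260,250,278),'blue':(190,196,215,215),'orange':(338,162,356,180)},
'side':{'red':(310,283,332,312),'yellow':(210,148,232,175),'blue':(255,115,275,140),'orange':(345,175,362,192)}}
P={}
for n,I in(('top',T),('side',S)):
    H=cv2.cvtColor(I,cv2.COLOR_BGR2HSV)
    for c,(lo,hi,zc,zt) in rng.items():
        x0,y0,x1,y1=box[n][c]
        m=cv2.inRange(H[y0:y1,x0:x1],np.array(lo),np.array(hi))
        ys,xs=np.nonzero(m)
        if len(xs)<4: print(n,c,'few',len(xs));continue
        u,v=xs.mean()+x0,ys.mean()+y0;P[n,c]=(u,v)
        rc=cv2.minAreaRect(np.c_[xs,ys].astype(np.float32))
        print(n,c,len(xs),np.round([u,v],1),np.round(at_z(n,u,v,zc),4),np.round(rc[1],1),round(rc[2]))
# triangulate
for c in rng:
    if ('top',c) in P and ('side',c) in P:
        A=[];
        for n in('top','side'):
            p=cams.camera_params(n);M=np.array(p['K'])@np.linalg.inv(p['extrinsics'])[:3]
            A.append(M)
        X=cv2.triangulatePoints(A[0],A[1],np.array(P['top',c]),np.array(P['side',c]));print('tri',c,np.round((X[:3]/X[3]).T,4))
E
```

```text
top red 34 [436.  250.5] [ 0.4738 -0.3213  0.1885] [3.5 8.5] 72
top yellow 31 [235.3 269.3] [0.4196 0.2395 0.1745] [3. 9.] 90
top blue 28 [199.9 204.4] [0.6035 0.3509 0.1605] [3.1 8.5] 63
top orange 16 [345.8 170. ] [ 0.6993 -0.069   0.2   ] [7.6 2.3] 16
side red 138 [321.7 296.9] [ 0.4743 -0.313   0.1885] [17.  10.6] 45
side yellow 45 [218.3 157.8] [0.4222 0.2437 0.1745] [15.7  4.6] 66
side blue 25 [262.2 124.8] [0.6036 0.3556 0.1605] [10.  4.] 90
side orange 19 [353.1 183.2] [ 0.7015 -0.0583  0.2   ] [8.  2.8] 68
tri red [[ 0.4728 -0.3181  0.1978]]
tri yellow [[0.4206 0.2384 0.1788]]
tri blue [[0.6024 0.3498 0.1647]]
tri orange [[ 0.6961 -0.0679  0.2108]]
```

View pics/m1.png

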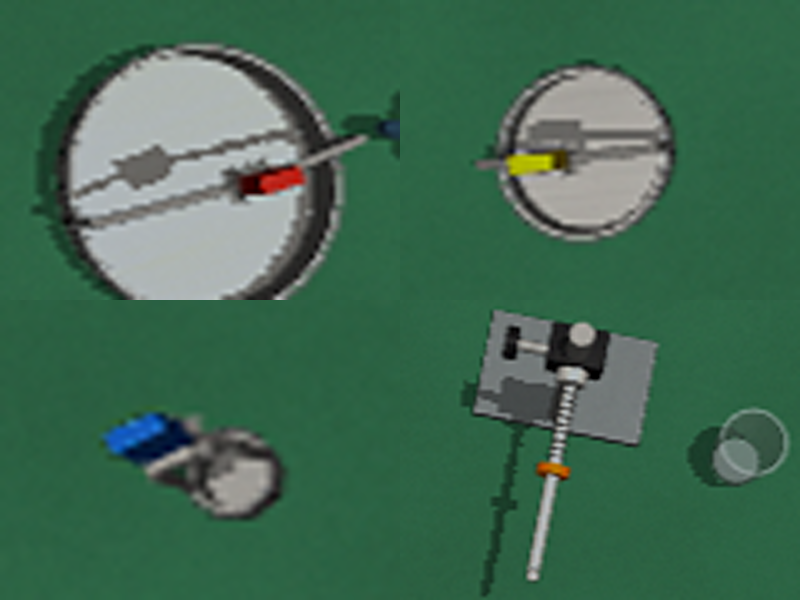

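The zoom shows the tabs, the bowl circles, the bail feet and the rod. Rod tip is at px (339.9,203.1), collar at (345.9,171) and post top at (354.6,130.2). Next I'll fit the tab boxes and the stand geometry.

```bash
cat > fit.py <<'E'
from h import *
from scipy.optimize import minimize
def corners(x,y,yaw,z0,z1):
    c,s=np.cos(yaw),np.sin(yaw)
    return [(x+c*a-s*b,y+s*a+c*b,z) for a in(-.005,.005) for b in(-.012,.012) for z in(z0,z1)]
def fit(masks,x,y,yaw,z0,z1):
    # masks: {cam:(mask float, x0,y0)}
    def cost(p):
        t=0
        for n,(m,x0,y0) in masks.items():
            S=8;pts=np.array([proj(n,X) for X in corners(*p[:2],p[2],z0,z1)])
            h=cv2.convexHull(((pts-[x0-.5,y0-.5])*S).astype(np.float32)).astype(np.int32)
            im=np.zeros((m.shape[0]*S,m.shape[1]*S),np.uint8);cv2.fillConvexPoly(im,h,255)
            t+=((cv2.resize(im,m.shape[::-1],interpolation=cv2.INTER_AREA)/255.-m)**2).sum()/max(m.sum(),1)
        return t
    best=None
    for dy in np.deg2rad([-20,-10,0,10,20]):
        r=minimize(cost,[x,y,yaw+dy],method='Nelder-Mead',options=dict(initial_simplex=np.array([[x,y,yaw+dy],[x+.008,y,yaw+dy],[x,y+.008,yaw+dy],[x,y,yaw+dy+.2]]),xatol=1e-4,fatol=1e-4))
        if best is None or r.fun<best.fun:best=r
    return best
E
python3 - <<'E'
from fit import *
T=cv2.imread('pics/t1.png');S=cv2.imread('pics/s1.png')
spec={'large':((0,6,172,180),(420,238,456,264),(308,282,336,316),.4738,-.3213,16,.167),
'medium':((20,36,20,36),(222,258,256,280),(208,146,232,172),.4196,.2395,0,.153),
'small':((100,128,100,128),(188,194,218,218),(252,112,276,142),.6035,.3509,24,.139)}
for k,(hr,bt,bs,x,y,yd,z0) in spec.items():
    M={}
    for n,I,b in(('top',T,bt),('side',S,bs)):
        x0,y0,x1,y1=b;H=cv2.cvtColor(I,cv2.COLOR_BGR2HSV)[y0:y1,x0:x1].astype(int)
        h=H[...,0];m=(((h>=hr[0])&(h<=hr[1]))|((h>=hr[2])&(h<=hr[3])))&(H[...,1]>110)&(H[...,2]>30)
        nn,lab,st,_=cv2.connectedComponentsWithStats(m.astype(np.uint8))
        m=lab==1+np.argmax(st[1:,4]);M[n]=(m.astype(float),x0,y0)
    for sub in(('top',),('side',),('top','side')):
        r=fit({n:M[n] for n in sub},x,y,np.deg2rad(yd),z0,z0+.043)
        print(k,sub,np.round(r.x[:2],4),round(np.degrees(r.x[2]),1),round(r.fun,2))
# bowls & feet (top)
for k,c,f,z in(('large',(420.4,252),(394,259.4),.05),('medium',(247.3,267.7),(263.6,266),.04),('small',(215.7,211),None,.03)):
    C=at_z('top',*c,z);print(k,'bowl',np.round(C,4))
    if f: F=at_z('top',*f,z)-C;print(' foot r',round(np.hypot(F[0],F[1]),4),'yaw',round(np.degrees(np.arctan2(F[1],F[0]))-90,1))
post=at_z('top',354.6,130.2,.266);print('post',post)
A=[np.array(cams.camera_params(n)['K'])@np.linalg.inv(cams.camera_params(n)['extrinsics'])[:3] for n in('top','side')]
for nm,a,b in(('tip',(339.9,203.1),(320,190)),('post',(354.6,130.2),(392,160)),('collar',(345.9,171),(353.1,183.4))):
    X=cv2.triangulatePoints(*A,np.array(a,float),np.array(b,float));print('tri',nm,(X[:3]/X[3]).T)
for h in(.18,.2,.21,.22):
    t=at_z('top',339.9,203.1,h+.012);d=t-post;c=at_z('top',345.9,171,h);e=c-t
    print(h,t[:2],'dist',np.hypot(d[0],d[1]),'yaw',np.degrees(np.arctan2(-d[1],-d[0])),'rodyaw',np.degrees(np.arctan2(e[1],e[0])),np.hypot(*(c-post)[:2]))
for p in((302.9-0,123),): pass
a=at_z('top',300+92/3.333,120+10/3.333,.01);b=at_z('top',300+72/3.333,120+112/3.333,.01);e=a-b;print('plate yaw',np.degrees(np.arctan2(e[1],e[0])))
E
```

```text
Traceback (most recent call last):
  File "fit.py", line 18, in fit
    r=minimize(cost,[x,y,yaw+dy],method='Nelder-Mead',options=dict(initial_simplex=np.array([[x,y,yaw+dy],[x+.008,y,yaw+dy],[x,y+.008,yaw+dy],[x,y,yaw+dy+.2]]),xatol=1e-4,fatol=1e-4))
  File "fit.py", line 11, in cost
    S=8;pts=np.array([proj(n,X) for X in corners(*p[:2],p[2],z0,z1)])
                      ~~~~^^^^^
  File "h.py", line 10, in proj
    p=cams.camera_params(n);K=np.array(p['K']);E=np.linalg.inv(np.array(p['extrinsics']))
ValueError: time passes only in moves, steps and waits
```

```bash
sed -i 's/cams.camera_params(n)/CP[n]/' h.py; sed -i "2a CP={n:cams.camera_params(n) for n in('top','side')}" h.py
cat > m2.py <<'E'
from fit import *
T=cv2.imread('pics/t1.png');S=cv2.imread('pics/s1.png')
spec={'large':((0,6,172,180),(420,238,456,264),(308,282,336,316),.4738,-.3213,16,.167),
'medium':((20,36,20,36),(222,258,256,280),(208,146,232,172),.4196,.2395,0,.153),
'small':((100,128,100,128),(188,194,218,218),(252,112,276,142),.6035,.3509,24,.139)}
for k,(hr,bt,bs,x,y,yd,z0) in spec.items():
    M={}
    for n,I,b in(('top',T,bt),('side',S,bs)):
        x0,y0,x1,y1=b;H=cv2.cvtColor(I,cv2.COLOR_BGR2HSV)[y0:y1,x0:x1].astype(int)
        h=H[...,0];m=(((h>=hr[0])&(h<=hr[1]))|((h>=hr[2])&(h<=hr[3])))&(H[...,1]>110)&(H[...,2]>30)
        nn,lab,st,_=cv2.connectedComponentsWithStats(m.astype(np.uint8))
        m=lab==1+np.argmax(st[1:,4]);M[n]=(m.astype(float),x0,y0)
    for sub in(('top',),('side',),('top','side')):
        r=fit({n:M[n] for n in sub},x,y,np.deg2rad(yd),z0,z0+.043)
        print(k,sub,np.round(r.x[:2],4),round(np.degrees(r.x[2]),1),round(r.fun,2))
for k,c,f,z in(('large',(420.4,252),(394,259.4),.05),('medium',(247.3,267.7),(263.6,266),.04),('small',(215.7,211),None,.03)):
    C=at_z('top',*c,z);print(k,'bowl',np.round(C,4))
    if f: F=at_z('top',*f,z)-C;print(' foot r',round(np.hypot(F[0],F[1]),4),'yaw',round(np.degrees(np.arctan2(F[1],F[0]))-90,1))
post=at_z('top',354.6,130.2,.266);print('post',post)
A=[np.array(CP[n]['K'])@np.linalg.inv(CP[n]['extrinsics'])[:3] for n in('top','side')]
for nm,a,b in(('tip',(339.9,203.1),(320,190)),('post',(354.6,130.2),(392,160)),('collar',(345.9,171),(353.1,183.4))):
    X=cv2.triangulatePoints(*A,np.array(a,float),np.array(b,float));print('tri',nm,(X[:3]/X[3]).T)
for h in(.18,.2,.21,.22):
    t=at_z('top',339.9,203.1,h+.012);d=t-post;c=at_z('top',345.9,171,h);e=c-t
    print(h,t[:2],'dist',np.hypot(d[0],d[1]),'yaw',np.degrees(np.arctan2(-d[1],-d[0])),'rodyaw',np.degrees(np.arctan2(e[1],e[0])),np.hypot(*(c-post)[:2]))
a=at_z('top',300+92/3.333,120+10/3.333,.01);b=at_z('top',300+72/3.333,120+112/3.333,.01);e=a-b;print('plate yaw',np.degrees(np.arctan2(e[1],e[0])))
E
python3 m2.py
```

```text
large ('top',) [ 0.4732 -0.315 ] 14.0 0.07
large ('side',) [ 0.4737 -0.3135] 6.5 0.14
large ('top', 'side') [ 0.4732 -0.3147] 12.6 0.26
medium ('top',) [0.4205 0.2345] 8.4 0.07
medium ('side',) [0.4203 0.2351] -2.0 0.16
medium ('top', 'side') [0.4203 0.2349] 4.5 0.29
small ('top',) [0.6012 0.3448] 19.7 0.07
small ('side',) [0.6011 0.3471] 7.2 0.12
small ('top', 'side') [0.6012 0.3449] 13.1 0.26
large bowl [ 0.47   -0.3145  0.05  ]
 foot r 0.0871 yaw 15.6
medium bowl [0.419  0.2302 0.04  ]
 foot r 0.0513 yaw -173.9
small bowl [0.5987 0.3393 0.03  ]
post [ 0.79466359 -0.08854516  0.266     ]
tri tip [[ 0.6044612  -0.05199766  0.21377395]]
tri post [[ 0.7947651  -0.08855998  0.26530948]]
tri collar [[ 0.69426772 -0.06873429  0.21123198]]
0.18 [ 0.60548407 -0.0526555 ] dist 0.192553778981853 yaw -10.742051000009504 rodyaw -10.8783868987916 0.0955870856190385
0.2 [ 0.60287337 -0.0514769 ] dist 0.1953395616461165 yaw -10.938967862970397 rodyaw -10.88281331978143 0.1001298908644888
0.21 [ 0.60156802 -0.05088759] dist 0.19673329984816504 yaw -11.035334439876557 rodyaw -10.88508838193943 0.10240290591769123
0.22 [ 0.60026267 -0.05029829] dist 0.1981275867455066 yaw -11.13034495785326 rodyaw -10.887406229459616 0.10467690256695435
plate yaw -10.582869677167068
```

Request:
arm_command(rows=[[[85,0.5,-0.8,0.15,0.3],[85,0.5,-0.8,0.15,0.6],[85,0.5,-0.8,0.15,0.6],[85,0.5,-0.8,0.15,0.6],[85,0.5,-0.8,0.15,0.6],[85,0.5,-0.8,0.15,0.6],[85,0.5,-0.8,0.15,0.6],[85,0.5,-0.8,0.15,0.6],[85,0.5,-0.8,0.15,0.6],[85,0.5,-0.8,0.15,0.6]]], newtons=40)

```text
t: 1.35
eef_pos: [0.4529, 0.1758, 0.3215]
tool_rot: [-0.0, -0.115, 0.993, 0.0]
contact_force: [0.1, 0.1, -0.5]
gripper_width: 0.999
grasp_force: 0.0
```

Request:
arm_command(rows=[[[70,0.04,-0.95,0,0.2],[70,0.04,-0.98,0,0],[70,0.04,-0.98,0,0],[70,0.04,-0.98,0,0],[70,0.04,-0.98,0,0],[70,0.04,-0.98,0,0],[70,0.04,-0.98,0,0],[70,0.04,-0.98,0,0],[70,0.01,-0.365,-0.7,0],[70,0,0,-0.5,0]]])

```text
t: 2.6
eef_pos: [0.4709, -0.3151, 0.2476]
tool_rot: [-0.001, -0.12, 0.993, -0.0]
contact_force: [0.8, 0.0, 0.1]
gripper_width: 0.818
grasp_force: 0.0
```

```bash
python3 - <<'E'
from h import *
a=snap('top','t2');b=snap('side','s2')
c=lambda I,x,y,w,h:cv2.resize(cv2.cvtColor(I,cv2.COLOR_RGB2BGR)[y:y+h,x:x+w],(400,300),interpolation=cv2.INTER_CUBIC)
cv2.imwrite('pics/m2.png',np.hstack([c(a,380,205,100,75),c(b,260,245,120,90)]))
E
```

```text
(no output)
```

View pics/m2.png

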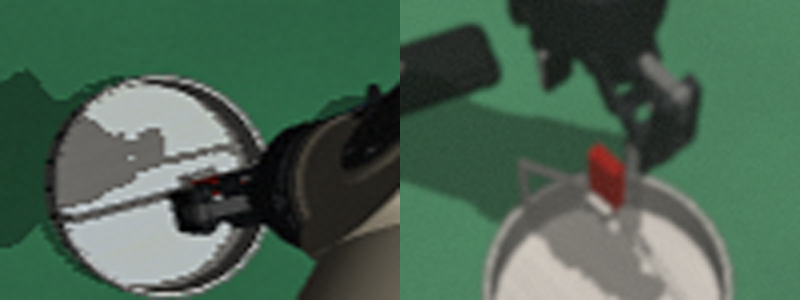

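The red tab lies in line between the open fingers in both views, so I'll lower and grip.

Request:
arm_command(rows=[[[70,0.03,0,-0.5,0],[70,0,0,-0.4,0],[70,0,0,-0.35,0],[20,0,0,0,0],[20,0,0,0,0],[20,0,0,0,0],[20,0,0,0,0],[20,0,0,0,0],[20,0,0,0,0],[20,0,0,0,0]]])

```text
t: 3.95
eef_pos: [0.475, -0.3135, 0.1759]
tool_rot: [0.001, -0.122, 0.993, -0.001]
contact_force: [-1.0, -0.0, 7.6]
gripper_width: 0.275
grasp_force: 40.3
```

Request:
arm_command(rows=[[[20,0,0,0.1,0],[20,0,0,0.3,0],[20,0,0,0.6,0],[20,0,0.3,0.6,-0.6],[20,0.1,0.6,0.4,-0.8],[20,0.2,0.75,0,-0.8],[20,0.25,0.8,0,-0.9],[20,0.25,0.8,0,-0.9],[20,0.2,0.75,0,-0.8],[20,0.155,0.553,0,-0.63]]], newtons=60)

```text
t: 5.2
eef_pos: [0.5435, -0.0374, 0.2951]
tool_rot: [0.0, 0.095, 0.995, 0.0]
contact_force: [-0.2, -0.6, -3.6]
gripper_width: 0.273
grasp_force: 59.3
```

```bash
python3 - <<'E'
from h import *
a=snap('top','t3');b=snap('side','s3')
c=lambda I,x,y,w,h:cv2.resize(cv2.cvtColor(I,cv2.COLOR_RGB2BGR)[y:y+h,x:x+w],(400,300),interpolation=cv2.INTER_CUBIC)
cv2.imwrite('pics/m3.png',np.hstack([c(a,280,120,160,120),c(b,210,140,200,150)]))
o=get_obs();print(o['eef_pos'],o['contact_force'],o['tool_rot'])
E
```

```text
[ 0.54420208 -0.03435355  0.29469109] [ 0.26069116  0.75665093 -3.98489396] [-7.16723716e-05  9.18365017e-02  9.95773673e-01  9.18430836e-04]
```

View pics/m3.png

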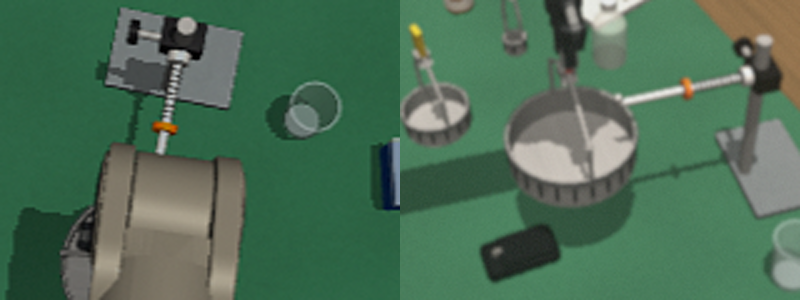

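Request:
arm_command(rows=[[[20,0.0,-0.095,0,-0.1],[20,0.25,-0.048,0,0],[20,0.38,-0.073,0,0],[20,0.4,-0.077,0,0],[20,0.4,-0.077,0,0],[20,0.38,-0.073,0,0],[20,0.318,-0.065,-0.1,0],[20,0,0,-0.2,0],[20,0,0,-0.15,0],[20,0,0,-0.05,0]]])

```text
t: 6.55
eef_pos: [0.67, -0.0703, 0.2633]
tool_rot: [-0.001, 0.099, 0.995, 0.0]
contact_force: [-0.9, 0.3, -3.8]
gripper_width: 0.267
grasp_force: 59.4
```

```bash
cat > st.py <<'E'
from h import *
o=get_obs();p=o['eef_pos'];r=p[:2]-[.7947,-.0885];a=np.deg2rad(-10.9);q=o['tool_rot']
print('z',p[2].round(4),'s',round(r@[np.cos(a),np.sin(a)],4),'lat',round(r@[-np.sin(a),np.cos(a)],4),'yaw',round(2*np.degrees(np.arctan2(q[2],q[1]))-180,1),o['contact_force'].round(2),o['t'])
E
python3 st.py
```

```text
z 0.2633 s -0.1259 lat -0.0057 yaw -11.4 [-0.86  0.33 -3.79] 6.55
```

Request:
arm_command(rows=[[[20,0.01,0.05,-0.02,0.05],[20,0.008,0.04,-0.03,0],[20,0,0,-0.03,0],[20,0,0,-0.03,0],[20,0,0,-0.03,0],[20,0,0,-0.03,0],[20,0,0,-0.03,0],[20,0,0,-0.03,0],[20,0,0,-0.02,0],[20,0,0,0,0]]])

```text
t: 7.8
eef_pos: [0.6721, -0.0648, 0.2492]
tool_rot: [-0.0, 0.097, 0.995, -0.0]
contact_force: [-0.5, -0.1, -3.2]
gripper_width: 0.266
grasp_force: 59.4
```

```bash
python3 st.py
```

```text
z 0.2492 s -0.1249 lat 0.0001 yaw -11.1 [-0.47 -0.06 -3.24] 7.8
```

Request:
arm_command(rows=[[[20,0,0,-0.013,0],[20,0,0,-0.013,0],[20,0,0,-0.013,0],[20,0,0,-0.013,0],[20,0,0,-0.013,0],[20,0,0,-0.013,0],[20,0,0,-0.013,0],[20,0,0,-0.013,0],[20,0,0,0,0],[20,0,0,0,0]]])

```text
t: 9.05
eef_pos: [0.6721, -0.0648, 0.2431]
tool_rot: [0.0, 0.097, 0.995, 0.0]
contact_force: [0.1, -1.0, -2.8]
gripper_width: 0.274
grasp_force: 59.4
```

Request:
arm_command(rows=[[[20,0,0,-0.01,0],[20,0,0,-0.01,0],[20,0,0,-0.01,0],[20,0,0,-0.01,0],[20,0,0,-0.01,0],[20,0,0,-0.01,0],[20,0,0,-0.01,0],[20,0,0,-0.01,0],[20,0,0,0,0],[20,0,0,0,0]]])

```text
t: 10.3
eef_pos: [0.6721, -0.0648, 0.2383]
tool_rot: [0.0, 0.097, 0.995, 0.0]
contact_force: [-0.5, -0.5, -3.3]
gripper_width: 0.269
grasp_force: 59.4
```

Request:
arm_command(rows=[[[20,0,0,-0.008,0],[20,0,0,-0.008,0],[20,0,0,-0.008,0],[20,0,0,-0.008,0],[20,0,0,-0.008,0],[20,0,0,-0.008,0],[20,0,0,-0.008,0],[20,0,0,-0.008,0],[20,0,0,0,0],[20,0,0,0,0]]])

```text
t: 11.55
eef_pos: [0.6723, -0.0646, 0.2346]
tool_rot: [0.0, 0.097, 0.995, 0.0]
contact_force: [1.5, 1.7, 0.6]
gripper_width: 0.264
grasp_force: 59.9
```

Request:
arm_command(rows=[[[20,0.003,0.016,0,0],[20,0.023,-0.0045,0,0],[20,0.023,-0.0045,0,0],[20,0.023,-0.0045,0,0],[20,0.023,-0.0045,0,0],[20,0.023,-0.0045,0,0],[20,0.023,-0.0045,0,0],[20,0.023,-0.0045,0,0],[20,0,0,0,0],[20,0,0,0,0]]])

```text
t: 12.8
eef_pos: [0.682, -0.0658, 0.2345]
tool_rot: [0.0, 0.097, 0.995, 0.0]
contact_force: [-1.4, 2.4, -0.7]
gripper_width: 0.272
grasp_force: 59.7
```

```bash
python3 st.py
```

```text
z 0.2345 s -0.115 lat 0.001 yaw -11.1 [-1.4   2.41 -0.75] 12.8
```

Request:
arm_command(rows=[[[20,0.004,0.02,0,0],[20,0.01,-0.002,0,0],[20,0.01,-0.002,0,0],[20,0.01,-0.002,0,0],[20,0.01,-0.002,0,0],[20,0.01,-0.002,0,0],[20,0,0,0,0],[20,0,0,0,0],[20,0,0,0,0],[20,0,0,0,0]]])

```text
t: 14.05
eef_pos: [0.6851, -0.0654, 0.2344]
tool_rot: [-0.0, 0.097, 0.995, -0.0]
contact_force: [-3.1, 0.2, -2.2]
gripper_width: 0.267
grasp_force: 59.6
```

```bash
python3 st.py; python3 - <<'E'
from h import *
b=snap('side','s4')
c=lambda I,x,y,w,h:cv2.resize(cv2.cvtColor(I,cv2.COLOR_RGB2BGR)[y:y+h,x:x+w],(800,600),interpolation=cv2.INTER_CUBIC)
cv2.imwrite('pics/m4.png',c(b,280,140,120,90))
E
```

```text
z 0.2344 s -0.112 lat 0.002 yaw -11.1 [-3.08  0.22 -2.16] 14.05
```

View pics/m4.png

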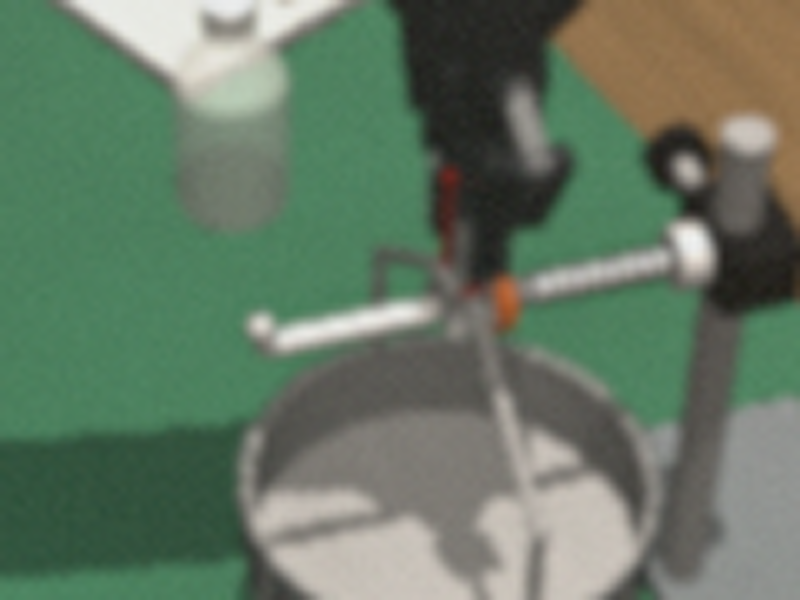

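The picture shows the large basket's hub on the rod, butted against the orange collar. I'll ease back to light contact, settle the rest of the weight, and let go.

Request:
arm_command(rows=[[[20,-0.01,0.002,0,0],[20,-0.012,0.002,0,0],[20,-0.012,0.002,0,0],[20,-0.01,0.002,-0.005,0],[20,0,0,-0.005,0],[20,0,0,-0.005,0],[20,0,0,0,0],[20,0,0,0,0],[20,0,0,0,0],[20,0,0,0,0]]])

```text
t: 15.35
eef_pos: [0.6827, -0.0645, 0.2336]
tool_rot: [0.0, 0.097, 0.995, 0.0]
contact_force: [-0.4, 1.5, -1.1]
gripper_width: 0.273
grasp_force: 59.7
```

```bash
python3 st.py
```

```text
z 0.2336 s -0.1145 lat 0.0024 yaw -11.1 [-0.44  1.47 -1.13] 15.35
```

Request:
arm_command(rows=[[[20,0,0,-0.006,0],[20,0,0,0,0],[20,0,0,0,0],[26,0,0,0,0],[30,0,0,0,0],[36,0,0,0,0],[45,0,0,0,0],[45,0,0,0,0],[45,0,0,0,0],[45,0,0,0,0]]], newtons=20)

```text
t: 16.6
eef_pos: [0.6825, -0.0647, 0.2332]
tool_rot: [-0.0, 0.097, 0.995, 0.0]
contact_force: [-0.2, 0.1, -0.0]
gripper_width: 0.528
grasp_force: 0.0
```

```bash
python3 st.py
```

```text
z 0.2332 s -0.1147 lat 0.0022 yaw -11.1 [-0.23  0.05 -0.04] 16.6
```

Request:
arm_command(rows=[[[55,0,0,0.3,0],[60,0,0,0.55,0],[65,0,0,0.6,0],[70,-0.62,0.71,0,0.56],[70,-0.62,0.71,0,0.56],[70,-0.62,0.71,0,0.56],[70,-0.63,0.71,0,0.57],[70,-0.63,0.72,0,0.57],[70,-0.63,0.72,-0.1,0.57],[70,-0.625,0.71,-0.3,0.56]]])

```text
t: 17.85
eef_pos: [0.4198, 0.2363, 0.2982]
tool_rot: [0.002, -0.061, 0.998, 0.002]
contact_force: [0.4, 0.4, -0.6]
gripper_width: 0.817
grasp_force: 0.0
```

```bash
python3 - <<'E'
from h import *
a=snap('top','t5');b=snap('side','s5')
c=lambda I,x,y,w,h:cv2.resize(cv2.cvtColor(I,cv2.COLOR_RGB2BGR)[y:y+h,x:x+w],(400,300),interpolation=cv2.INTER_CUBIC)
cv2.imwrite('pics/m5.png',np.vstack([np.hstack([c(a,300,120,120,90),c(b,280,140,120,90)]),np.hstack([c(a,200,220,100,75),c(b,180,100,100,75)])]))
E
python3 st.py
```

```text
z 0.2957 s -0.4343 lat 0.2502 yaw 7.6 [ 0.29 -0.12  0.74] 17.95
```

View pics/m5.png

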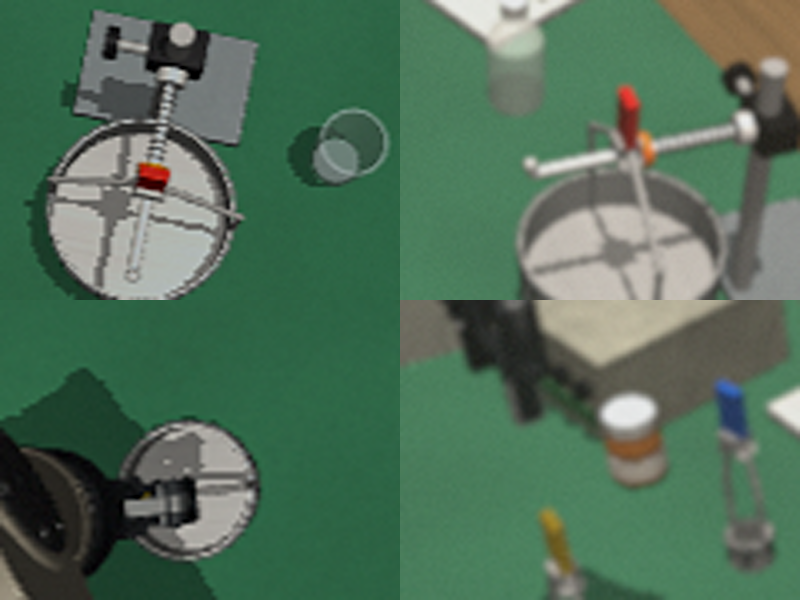

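Large hangs upright and alone, touching the orange collar, and the gripper is over the medium's yellow tab. Descending to grip it.

Request:
arm_command(rows=[[[60,0,0,-0.5,-0.1],[60,0,0,-0.65,0],[60,0,0,-0.6,0],[60,0,0,-0.38,0],[60,0,0,-0.165,0],[20,0,0,0,0],[20,0,0,0,0],[20,0,0,0,0],[20,0,0,0,0],[20,0,0,0,0]]], newtons=40)

```text
t: 19.2
eef_pos: [0.421, 0.2354, 0.1597]
tool_rot: [0.001, -0.057, 0.998, 0.001]
contact_force: [0.2, -0.4, 6.6]
gripper_width: 0.274
grasp_force: 40.2
```

```bash
python3 st.py
```

```text
z 0.1597 s -0.4282 lat 0.2473 yaw 6.5 [ 0.23 -0.45  6.62] 19.2
```

Request:
arm_command(rows=[[[20,0,0,0.1,0],[20,0,0,0.4,0],[20,0,0,0.7,0],[20,0,-0.3,0.7,-0.5],[20,0.2,-0.7,0.19,-0.6],[20,0.35,-0.8,0,-0.6],[20,0.4,-0.8,0,-0.6],[20,0.4,-0.8,0,-0.6],[20,0.3,-0.7,0,-0.6],[20,0.167,-0.41,0,-0.32]]], newtons=60)

```text
t: 20.45
eef_pos: [0.5289, -0.0386, 0.2839]
tool_rot: [-0.0, 0.098, 0.995, -0.0]
contact_force: [0.3, 0.1, -2.7]
gripper_width: 0.271
grasp_force: 59.4
```

```bash
python3 st.py
```

```text
z 0.2839 s -0.2704 lat -0.0013 yaw -11.2 [ 0.32  0.08 -2.66] 20.45
```

Request:
arm_command(rows=[[[20,0.0,0.016,0,0],[20,0.2,-0.039,0,0],[20,0.3,-0.058,0,0],[20,0.35,-0.067,0,0],[20,0.35,-0.067,0,0],[20,0.35,-0.067,0,0],[20,0.3,-0.058,0,0],[20,0.2,-0.039,0,0],[20,0,0,-0.1,0],[20,0,0,-0.1,0]]])

```text
t: 21.7
eef_pos: [0.6514, -0.0582, 0.2712]
tool_rot: [-0.001, 0.096, 0.995, 0.0]
contact_force: [-0.4, 0.3, -2.6]
gripper_width: 0.269
grasp_force: 59.4
```

```bash
python3 st.py
```

```text
z 0.2712 s -0.1464 lat 0.0027 yaw -11.0 [-0.38  0.32 -2.57] 21.7
```

Request:
arm_command(rows=[[[20,0.04,-0.008,0,0],[20,0.032,-0.006,0,0],[20,0,0,-0.06,0],[20,0,0,-0.09,0],[20,0,0,-0.1,0],[20,0,0,-0.1,0],[20,0,0,-0.1,0],[20,0,0,-0.08,0],[20,0,0,-0.05,0],[20,0,0,-0.02,0]]])

```text
t: 22.95
eef_pos: [0.6563, -0.0594, 0.2357]
tool_rot: [-0.0, 0.096, 0.995, -0.0]
contact_force: [-0.1, 0.2, -2.2]
gripper_width: 0.27
grasp_force: 59.4
```

```bash
python3 st.py
```

```text
z 0.2357 s -0.1414 lat 0.0024 yaw -11.0 [-0.09  0.16 -2.16] 22.95
```

Request:
arm_command(rows=[[[20,0,0,-0.01,0],[20,0,0,-0.01,0],[20,0,0,-0.01,0],[20,0,0,-0.008,0],[20,0,0,-0.008,0],[20,0,0,-0.008,0],[20,0,0,-0.008,0],[20,0,0,-0.008,0],[20,0,0,0,0],[20,0,0,0,0]]])

```text
t: 24.2
eef_pos: [0.6564, -0.0594, 0.2317]
tool_rot: [0.0, 0.096, 0.995, 0.0]
contact_force: [0.1, -0.3, -2.8]
gripper_width: 0.267
grasp_force: 59.4
```

Request:
arm_command(rows=[[[20,0,0,-0.008,0],[20,0,0,-0.008,0],[20,0,0,-0.008,0],[20,0,0,-0.008,0],[20,0,0,-0.008,0],[20,0,0,-0.008,0],[20,0,0,0,0],[20,0,0,0,0],[20,0,0,0,0],[20,0,0,0,0]]])

```text
t: 25.45
eef_pos: [0.6565, -0.0593, 0.2289]
tool_rot: [0.0, 0.096, 0.995, 0.0]
contact_force: [-0.1, 2.2, -0.2]
gripper_width: 0.269
grasp_force: 59.8
```

Request:
arm_command(rows=[[[20,0.005,0.025,-0.004,0],[20,0.018,-0.0035,0,0],[20,0.02,-0.004,0,0],[20,0.02,-0.004,0,0],[20,0.02,-0.004,0,0],[20,0.02,-0.004,0,0],[20,0.02,-0.004,0,0],[20,0.02,-0.004,0,0],[20,0,0,0,0],[20,0,0,0,0]]])

```text
t: 26.7
eef_pos: [0.6636, -0.0598, 0.2281]
tool_rot: [-0.002, 0.096, 0.995, 0.0]
contact_force: [-7.9, -0.3, 2.7]
gripper_width: 0.267
grasp_force: 60.0
```

```bash
python3 st.py
```

```text
z 0.2281 s -0.1342 lat 0.0034 yaw -11.0 [-7.91 -0.25  2.74] 26.7
```

```bash
python3 - <<'E'
from h import *
a=snap('top','t6');b=snap('side','s6')
c=lambda I,x,y,w,h:cv2.resize(cv2.cvtColor(I,cv2.COLOR_RGB2BGR)[y:y+h,x:x+w],(560,420),interpolation=cv2.INTER_CUBIC)
cv2.imwrite('pics/m6.png',c(b,305,145,80,60))
o=get_obs();print(o['contact_force'],o['torque'],o['eef_pos'])
E
```

```text
[-7.28635128 -0.21890717  2.14264258] [-0.15939436  1.62383364  0.00271064] [ 0.66361588 -0.05979991  0.22811112]
```

View pics/m6.png

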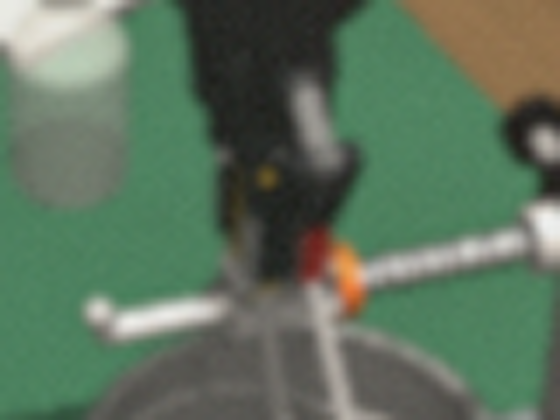

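The picture shows the medium hub butted against the large one, with the collar pushed in slightly. The force is mostly spring plus friction, so I'll ease back before letting go.

Request:
arm_command(rows=[[[20,-0.008,0.0015,0.004,0],[20,-0.008,0.0015,0.004,0],[20,-0.008,0.0015,0,0],[20,-0.006,0.001,0,0],[20,0,0,0,0],[20,0,0,0,0],[20,0,0,0,0],[20,0,0,0,0],[20,0,0,0,0],[20,0,0,0,0]]])

```text
t: 28.05
eef_pos: [0.6634, -0.0595, 0.2291]
tool_rot: [0.0, 0.096, 0.995, -0.0]
contact_force: [-1.5, -3.8, 0.1]
gripper_width: 0.271
grasp_force: 59.7
```

```bash
python3 st.py; python3 -c "
from h import *
print(get_obs()['torque'])"
```

```text
z 0.2291 s -0.1345 lat 0.0036 yaw -11.0 [-1.54 -3.81  0.15] 28.05
[-0.92079631  0.26050108  0.01251633]
```

Request:
arm_command(rows=[[[20,-0.002,-0.01,0,0],[20,-0.002,-0.008,0,0],[20,0,0,0,0],[20,0,0,0,0],[20,0,0,0,0],[20,0,0,0,0],[20,0,0,0,0],[20,0,0,0,0],[20,0,0,0,0],[20,0,0,0,0]]], newtons=20)

```text
t: 29.3
eef_pos: [0.6631, -0.0601, 0.2291]
tool_rot: [0.0, 0.096, 0.995, 0.0]
contact_force: [1.2, -0.1, 0.7]
gripper_width: 0.269
grasp_force: 59.8
```

```bash
python3 st.py
```

```text
z 0.2291 s -0.1346 lat 0.003 yaw -11.0 [ 1.21 -0.08  0.67] 29.3
```

Request:
arm_command(rows=[[[26,0,0,0,0],[30,0,0,0,0],[36,0,0,0,0],[42,0,0,0,0],[45,0,0,0,0],[45,0,0,0,0],[45,0,0,0.2,0],[50,0,0,0.4,0],[55,0,0,0.5,0],[60,0,0,0.5,0]]])

```text
t: 30.55
eef_pos: [0.663, -0.0605, 0.3269]
tool_rot: [0.0, 0.096, 0.995, -0.0]
contact_force: [0.5, -0.1, -0.2]
gripper_width: 0.699
grasp_force: 0.0
```

```bash
python3 st.py;python3 -c "
from h import *
print(get_obs()['eef_pos'])"
```

```text
z 0.3269 s -0.1347 lat 0.0026 yaw -11.0 [ 0.51 -0.13 -0.24] 30.55
[ 0.66295998 -0.06053109  0.32691658]
```

Request:
arm_command(rows=[[[70,-0.12,0.7,0,0.7],[70,-0.13,0.9,0,0.7],[70,-0.13,0.9,0,0.7],[70,-0.13,0.9,0,0.7],[70,-0.13,0.9,0,0.7],[70,-0.13,0.9,0,0.7],[70,-0.13,0.9,0,0.7],[70,-0.133,0.65,-0.2,0.7],[70,0,0,-0.5,0.6],[70,0,0,-0.5,0.34]]])

```text
t: 31.8
eef_pos: [0.6008, 0.3448, 0.2519]
tool_rot: [0.0, -0.166, 0.986, -0.0]
contact_force: [-0.4, -1.0, -0.5]
gripper_width: 0.821
grasp_force: 0.0
```

```bash
python3 - <<'E'
from h import *
a=snap('top','t7');b=snap('side','s7')
c=lambda I,x,y,w,h:cv2.resize(cv2.cvtColor(I,cv2.COLOR_RGB2BGR)[y:y+h,x:x+w],(400,300),interpolation=cv2.INTER_CUBIC)
cv2.imwrite('pics/m7.png',np.vstack([np.hstack([c(a,300,120,120,90),c(b,305,145,80,60)]),np.hstack([c(a,160,160,100,75),c(b,220,90,80,60)])]))
E
python3 st.py
```

```text
z 0.249 s -0.2739 lat 0.3871 yaw 19.0 [ 0.47  0.43 -0.03] 31.9
```

View pics/m7.png

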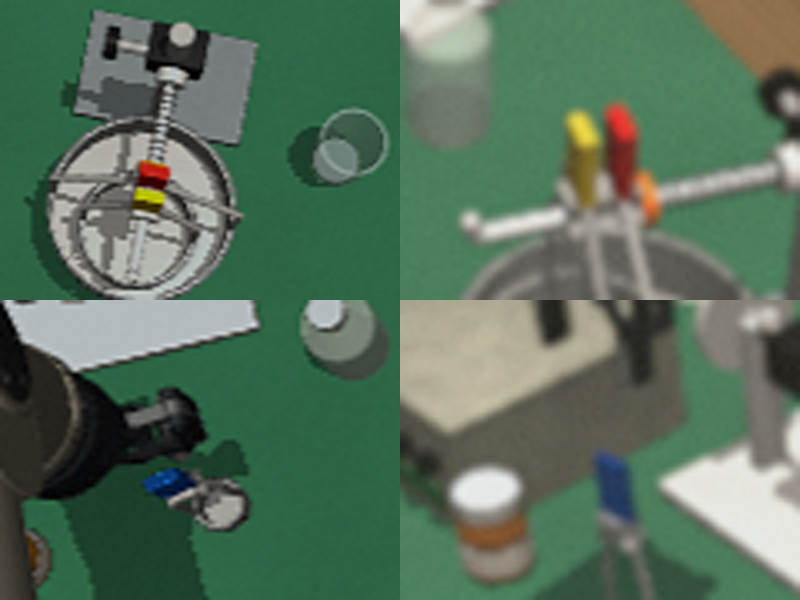

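```bash
python3 - <<'E'
from h import *
p=get_obs()['eef_pos'];print(p)
f=lambda q:((q-[160,160])*4).round()
print('fingertip mid px in crop',f(proj('top',p+[0,0,.01])),'tabtop expected',f(proj('top',[.601,.3447,.182])),'tab base',f(proj('top',[.601,.3447,.139])))
d=np.array([-.326,.945,0])*.036
for s in(1,-1):print('finger',f(proj('top',p+s*d+[0,0,.012])))
g=lambda q:((q-[220,90])*5).round()
print('side',g(proj('side',p)),g(proj('side',p+d+[0,0,.012])),g(proj('side',p-d+[0,0,.012])),g(proj('side',[.601,.3447,.182])))
E
```

```text
[0.59895656 0.34336718 0.24903077]
fingertip mid px in crop [125. 166.] tabtop expected [159. 177.] tab base [177. 185.]
finger [ 72. 183.]
finger [177. 148.]
side [195.  68.] [155.  30.] [231.  73.] [210. 156.]
```

Medium is nested and upright, butting the large one, with both still on the rod. The fingers' projections match over the blue tab, so I'll lower and grip.

Request:
arm_command(rows=[[[62,0.02,0.01,-0.5,0],[60,0,0,-0.5,0],[60,0,0,-0.45,0],[60,0,0,-0.295,0],[60,0,0,0,0],[20,0,0,0,0],[20,0,0,0,0],[20,0,0,0,0],[20,0,0,0,0],[20,0,0,0,0]]], newtons=40)

```text
t: 33.15
eef_pos: [0.603, 0.346, 0.1499]
tool_rot: [0.001, -0.165, 0.986, 0.001]
contact_force: [-0.6, 0.7, 5.7]
gripper_width: 0.277
grasp_force: 39.5
```

```bash
python3 st.py
```

```text
z 0.1499 s -0.2704 lat 0.3904 yaw 19.0 [-0.58  0.71  5.73] 33.15
```

Request:
arm_command(rows=[[[20,0,0,0.1,0],[20,0,0,0.4,0],[20,0,0,0.7,0],[20,-0.1,-0.4,0.7,-0.8],[20,-0.15,-0.8,0.235,-1.0],[20,-0.2,-0.9,0,-1.0],[20,-0.2,-0.9,0,-1.0],[20,-0.2,-0.9,0,-1.0],[20,-0.15,-0.9,0,-1.0],[20,-0.05,-0.8,0,-0.74]]], newtons=60)

```text
t: 34.4
eef_pos: [0.5379, 0.007, 0.2764]
tool_rot: [-0.0, 0.097, 0.995, 0.0]
contact_force: [1.3, -0.3, -1.3]
gripper_width: 0.271
grasp_force: 58.9
```

Request:
arm_command(rows=[[[20,0,-0.5,0,0],[20,0,-0.273,0,0],[20,0,0,0,0],[20,0,0,0,0],[20,0,0,0,0],[20,0,0,0,0],[20,0,0,0,0],[20,0,0,0,0],[20,0,0,0,0],[20,0,0,0,0]]])

```text
t: 35.65
eef_pos: [0.5391, -0.0372, 0.2764]
tool_rot: [0.0, 0.096, 0.995, 0.0]
contact_force: [0.1, 0.1, -1.1]
gripper_width: 0.269
grasp_force: 58.9
```

```bash
python3 st.py
```

```text
z 0.2764 s -0.2606 lat 0.0021 yaw -11.0 [ 0.07  0.07 -1.08] 35.65
```

Request:
arm_command(rows=[[[20,0.15,-0.025,0,0],[20,0.3,-0.055,0,0],[20,0.35,-0.065,0,0],[20,0.35,-0.065,0,0],[20,0.28,-0.052,0,0],[20,0.151,-0.03,0,0],[20,0,0,0,0],[20,0,0,-0.08,0],[20,0,0,-0.1,0],[20,0,0,-0.1,0]]])

```text
t: 36.9
eef_pos: [0.6336, -0.0544, 0.2592]
tool_rot: [-0.0, 0.096, 0.995, 0.0]
contact_force: [0.2, 0.3, -1.6]
gripper_width: 0.269
grasp_force: 59.0
```

```bash
python3 st.py
```

```text
z 0.2592 s -0.1646 lat 0.003 yaw -11.0 [ 0.2   0.25 -1.55] 36.9
```

Request:
arm_command(rows=[[[20,0.041,-0.008,0,0],[20,0,0,-0.05,0],[20,0,0,-0.08,0],[20,0,0,-0.08,0],[20,0,0,-0.07,0],[20,0,0,-0.05,0],[20,0,0,-0.02,0],[20,0,0,-0.01,0],[20,0,0,0,0],[20,0,0,0,0]]])

```text
t: 38.15
eef_pos: [0.6365, -0.0551, 0.2381]
tool_rot: [0.0, 0.096, 0.995, 0.0]
contact_force: [0.1, 1.2, -0.9]
gripper_width: 0.267
grasp_force: 59.0
```

Request:
arm_command(rows=[[[20,0,0,-0.008,0],[20,0,0,-0.008,0],[20,0,0,-0.008,0],[20,0,0,-0.007,0],[20,0,0,-0.007,0],[20,0,0,-0.007,0],[20,0,0,-0.005,0],[20,0,0,0,0],[20,0,0,0,0],[20,0,0,0,0]]])

```text
t: 39.4
eef_pos: [0.6365, -0.0551, 0.235]
tool_rot: [-0.0, 0.096, 0.995, 0.0]
contact_force: [1.1, 0.7, -2.1]
gripper_width: 0.267
grasp_force: 59.0
```

```bash
python3 st.py
```

```text
z 0.235 s -0.1617 lat 0.0029 yaw -11.0 [ 1.07  0.68 -2.07] 39.4
```

Request:
arm_command(rows=[[[20,0,0,-0.007,0],[20,0,0,-0.007,0],[20,0,0,-0.007,0],[20,0,0,-0.007,0],[20,0,0,-0.007,0],[20,0,0,0,0],[20,0,0,0,0],[20,0,0,0,0],[20,0,0,0,0],[20,0,0,0,0]]])

```text
t: 40.65
eef_pos: [0.6365, -0.0551, 0.233]
tool_rot: [0.0, 0.096, 0.995, 0.0]
contact_force: [0.2, 0.5, 0.8]
gripper_width: 0.266
grasp_force: 59.1
```

```bash
python3 st.py
```

```text
z 0.233 s -0.1616 lat 0.0029 yaw -11.0 [0.17 0.47 0.78] 40.65
```

Request:
arm_command(rows=[[[20,0.012,-0.0023,0,0],[20,0.014,-0.0027,0,0],[20,0.014,-0.0027,0,0],[20,0.014,-0.0027,0,0],[20,0.014,-0.0027,0,0],[20,0.014,-0.0027,0,0],[20,0.014,-0.0027,0,0],[20,0,0,0,0],[20,0,0,0,0],[20,0,0,0,0]]])

```text
t: 41.9
eef_pos: [0.6423, -0.0563, 0.233]
tool_rot: [0.0, 0.096, 0.995, -0.0]
contact_force: [-1.1, -0.4, -0.3]
gripper_width: 0.27
grasp_force: 59.1
```

```bash
python3 st.py
```

```text
z 0.233 s -0.1557 lat 0.0029 yaw -11.0 [-1.14 -0.4  -0.32] 41.9
```

Request:
arm_command(rows=[[[20,0.008,-0.0015,-0.003,0],[20,0.008,-0.0015,0,0],[20,0.008,-0.0015,0,0],[20,0,0,0,0],[20,0,0,0,0],[20,0,0,0,0],[20,0,0,0,0],[20,0,0,0,0],[20,0,0,0,0],[20,0,0,0,0]]])

```text
t: 43.15
eef_pos: [0.6437, -0.0565, 0.2327]
tool_rot: [-0.0, 0.096, 0.995, -0.0]
contact_force: [-2.5, 0.6, 0.2]
gripper_width: 0.267
grasp_force: 59.1
```

```bash
python3 st.py
```

```text
z 0.2327 s -0.1544 lat 0.0029 yaw -11.0 [-2.5   0.55  0.19] 43.15
```

Request:
arm_command(rows=[[[20,0.008,-0.0015,0,0],[20,0.008,-0.0015,0,0],[20,0,0,0,0],[20,0,0,0,0],[20,-0.006,0.001,0,0],[20,-0.006,0.001,0,0],[20,0,0,0,0],[20,0,0,0,0],[20,0,0,0,0],[20,0,0,0,0]]])

```text
t: 44.4
eef_pos: [0.644, -0.0566, 0.2328]
tool_rot: [0.0, 0.096, 0.995, -0.0]
contact_force: [-3.5, -0.6, 0.5]
gripper_width: 0.27
grasp_force: 59.1
```

```bash
python3 st.py
```

```text
z 0.2328 s -0.154 lat 0.0028 yaw -11.0 [-3.51 -0.6   0.53] 44.4
```

Request:
arm_command(rows=[[[20,-0.008,0.0015,0,0],[20,-0.008,0.0015,0,0],[20,-0.008,0.0015,0,0],[20,0,0,0,0],[20,0,0,0,0],[20,0,0,0,0],[20,0,0,0,0],[20,0,0,0,0],[20,0,0,0,0],[20,0,0,0,0]]])

```text
t: 45.65
eef_pos: [0.6425, -0.0563, 0.2328]
tool_rot: [0.0, 0.096, 0.995, 0.0]
contact_force: [1.0, -1.2, 0.3]
gripper_width: 0.269
grasp_force: 59.1
```

```bash
python3 st.py
```

```text
z 0.2328 s -0.1556 lat 0.0029 yaw -11.0 [ 1.05 -1.24  0.33] 45.65
```

Request:
arm_command(rows=[[[26,0,0,0,0],[30,0,0,0,0],[36,0,0,0,0],[42,0,0,0,0],[45,0,0,0,0],[45,0,0,0,0],[45,0,0,0.2,0],[50,0,0,0.4,0],[55,0,0,0.5,0],[60,0,0,0.5,0]]])

```text
t: 46.9
eef_pos: [0.6425, -0.0565, 0.3306]
tool_rot: [0.0, 0.096, 0.995, -0.0]
contact_force: [0.5, -0.5, -0.6]
gripper_width: 0.701
grasp_force: 0.0
```

Request:
arm_command(rows=[[[60,-0.5,0.6,0.3,0],[60,-0.5,0.7,0.3,0],[60,-0.5,0.7,0,0],[60,-0.5,0.7,0,0],[60,-0.5,0.7,0,0],[60,0,0.3,0,0],[60,0,0,0,0],[60,0,0,0,0],[60,0,0,0,0],[60,0,0,0,0]]])

```text
t: 48.15
eef_pos: [0.4929, 0.1646, 0.3647]
tool_rot: [0.0, 0.097, 0.995, -0.0]
contact_force: [-0.5, -0.2, 0.1]
gripper_width: 0.7
grasp_force: 0.0
```

```bash
python3 - <<'E'
from h import *
a=snap('top','t8');b=snap('side','s8')
c=lambda I,x,y,w,h:cv2.resize(cv2.cvtColor(I,cv2.COLOR_RGB2BGR)[y:y+h,x:x+w],(400,300),interpolation=cv2.INTER_CUBIC)
cv2.imwrite('pics/m8.png',np.vstack([np.hstack([c(a,310,140,80,60),c(b,305,145,80,60)]),np.hstack([c(a,0,0,640,400),c(b,290,140,120,90)])]))
E
```

```text
(no output)
```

View pics/m8.png

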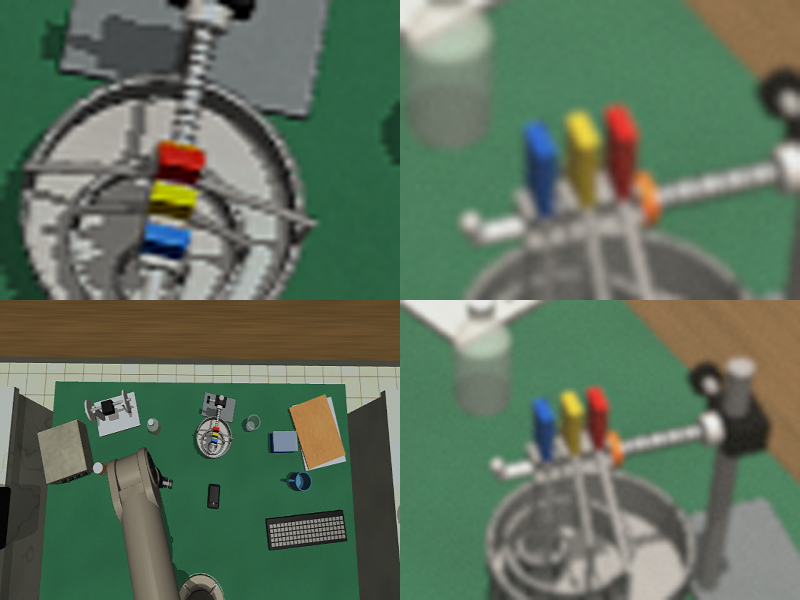

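The picture shows all three baskets nested, upright and let go on the rod. Tab spacing is about 21 and 20 mm, the red one is at the collar, the bystanders are undisturbed and the arm is clear.

```bash
python3 -c "
from station import job
print(job.hand_in())"
```

```text
the job is handed in; nothing more can be done
None
```

All three baskets hang nested on the rod, large against the collar, then medium, then small, all let go; the job is handed in after about 48 s of robot time, and the hand-in returned no verdict.

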